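Hold the ink pot's bayonet cap at its vent mark

ROBOT

A 6-joint arm with a two-finger parallel gripper is mounted at the origin on the work surface. World frame = base frame: x ahead of the robot, y to its left, z up, the work surface at z = 0. Lengths are in m, angles in rad, forces in N, time in s.
With the tool pointing down it reaches from about 0.275 to 1 m from the base axis. Payload 8.4 kg.
Tool frame: the origin (TCP) lies at the very end of the fingers, on their centre line; the grasp point (between the pads) lies 19 mm behind it; z points along the fingers, y is the line along which they close (so a half turn about z gives the same grasp; the last joint's range is limited). The gripper opens to 85 mm and grips with 20 to 120 N. Pads are 22 mm wide; open, the fingers measure 114 mm over their backs; the gripper's body (76 mm by 85 mm) begins 54 mm behind the grasp point. The pads swing forward as they close: fully open they stand 13 mm farther back than shut.
Start: joints at [1.284, 0.353, 1.633, -0, 1.155, -0.002], TCP at [0.176, 0.6, 0.231] pointing down, gripper open.
Joint ranges: [-2.63, 2.63], [-0.92, 2.1], [0.06, 2.66], [-1.3, 4.44], [0, 2.69], [-3.02, 3.02]. Speed limits (rad/s): [2.22, 2.22, 2.79, 3.14, 3.14, 3.14].

INTERFACE

Orientations are given as a unit quaternion [x, y, z, w].
In Python, from station import telemetry, imaging, manip gives the robot as it stands. The module is installed in compiled form; this text tells all that it offers.
- The arm moves only by the tool servo_tool, never from a script. Its argument "series" is one flat list of numbers, 6 for each row, row after row: the shift along the tool's x, y, z in mm, then the turn, a rotation vector about the tool's x, y, z in degrees. In form: [dx, dy, dz, rx, ry, rz, dx, dy, dz, rx, ry, rz, ...]. A call has 1 to 20 rows; each row is the pose to reach, as a shift and turn from the pose commanded when the call began, along the tool's axes at that moment; what a row does not reach only later rows make up. A row lasts 1/8 s, in which the tool goes at most 62.5 mm and 10.7 degrees, less where a joint would pass 70% of its speed; a pose out of reach is approached as far as the arm can. A call with a gripper value outside its range is refused whole. "grip" is the opening, from 0 (shut) to 1 (fully open), set as the call begins (left out, the last holds). The fingers move at their own pace and stop on an object; "squeeze" is the grip in N (left out, the last holds). Time passes only in rows, so rows that repeat a pose let the fingers close. It gives the time, the measured TCP pose, the force, the opening and the grip force at its end, in the units of the state.
- telemetry.sense(): the state, without advancing time (a new reading comes with each control period).
- imaging.snapshot(name): name is "scene" or "top" or "wrist"; returns a dict with "img" (400x640x3 uint8, red, green, blue), "camera_matrix" (3x3 intrinsics, pixels), "R" (3x3) and "t" (3): a world point X has camera coordinates R X + t. Camera axes: x right, y down, z forward; pixel columns grow to the right and rows downward; lengths in m; the calibration is good to about 2 mm. A picture is of the moment at which its call begins. There is no depth.
- manip.hand_in(): hands the job in; it is judged then, once.
The state is a dict: "clock": time; "joint_pos": joint angles; "joint_vel": joint speeds; "joint_efforts": joint torques, N m; "tool_pos": TCP position; "orientation": TCP orientation; "wrist_force": force on the tool from outside, world axes, zero at the start; "ft_torque": the same for the moment, N m; "width": finger opening in m; "gripper_force": force on a finger pad.
Only numpy, scipy, OpenCV 4.12 (cv2) and the standard library are available. Lean on these libraries where they do the work, as an engineer would, in place of code of your own. Each camera call takes 0.05 s, during which the arm holds its last target. There are 200 camera calls.

TASK

Close the press's ink pot with its loose bayonet cap only as far as the venting position: pick the cap up by its red bar, lower it with its lugs through the two slots in the mouth, and press it down against the spring pad until it is felt to seat on the rim. Keeping it pressed down, twist it clockwise (seen from above) to the yellow marks, half-way to the red lock marks and short of the click, and finish there still gripping the bar and holding the cap down on the rim, so that the pot can vent. Leave the ink tin, the tape roll and the ink knife where they are.

Things in the scene. Friction and masses are not known exactly. Their poses are not given: they have to be found in the camera images.
- cap_grip (a point): Grip point of the loose cap, on its axis inside the upright red grip bar: 43 mm above the cap's foot, 23 mm above the top of the black disc, 13 mm below the bar's top. The bar is 66 mm long (along x), 13 mm thick (along y), 36 mm high. z is the cap's axis, up. The cap is the same turned by half a turn.
- cap_rim (a point): Point on the cap's axis at the underside of its black disc (88 mm in diameter, 6 mm thick): 14 mm above the cap's foot, 29 mm below cap_grip; axes as cap_grip. It coincides with the mouth point when the cap is seated.
- cap: The loose bayonet cap, about 160 g, standing on its steel skirt (58 mm in diameter, 14 mm high). Two brass lugs at the skirt's foot, 9 mm wide, 5 mm high, reach 36.5 mm from the axis on opposite sides along x, in line with the bar. Origin at the centre of the foot; axes as cap_grip.
- mouth (a point): Centre of the ink pot's mouth at the top of its dark steel rim, 100 mm above the bench; z up. The pot is fixed, green, 150 mm in diameter; the rim is 120 mm across, 6 mm thick, its hole 63 mm. Two slots, 15 to 21 mm wide, reach 40 mm from the axis on opposite sides along x (white marks); the cap fits either way round.
- spring_pad (a joint): Travel (m) of the rubber spring pad in the mouth, 0 when up (its top 6 mm below the rim), 0.008 with the cap seated. It pushes the cap up with 4 N at first, 5.6 N at the seat, so a cap let go under the rim rises by its 3 mm of play. Within 3 mm of the seat the lugs are below the rim and the cap can turn.
- click0 (a joint): Outward travel (m) of one of the two hidden spring balls that make the click; 0 at rest. Turned clockwise, the cap runs free from the slots until the balls resist at about 62 degrees, then snaps on to the lock stop at 90 degrees (red marks). Turned the other way it meets a stop almost at once.
- vent_mark: The pair of yellow marks on the pot's rim, 47 to 60 mm from the mouth's axis on opposite sides; origin on the mouth's axis at rim height; its x axis passes through the marks, 45 degrees clockwise (seen from above) from the mouth's x axis. The cap's x axis (its bar) must line up with this one, either way round.
- ink_tin: Closed ink tin, 70 mm in diameter, 85 mm high, standing; origin at the centre of its underside. Leave alone.
- tape_roll: Roll of brown tape lying flat, 90 mm in diameter, 30 mm high; origin at the centre of its underside. Leave alone.
- ink_knife: Ink knife (spatula, 190 mm long) lying flat and low on the bench near the robot; origin on its line, x along its length. Leave alone.
Mind the look-alikes: they are no part of the job. Of the things like the cap, leave any that is green, pink or turquoise; of the rest the larger one is meant.

How it is judged:
By the outcome, as a careful person would: the job done as asked, in the order asked, and still so for the second after the job is handed in, while the arm keeps its last pose, push and grip.
It also fails if it takes over 42 s, if anything falls off the work surface, if the arm or the gripper's body presses on something with over 40 N, if the wrist force passes 120 N, or if a joint passes its speed limit or range.

## Working session

There is one attempt and no reset: what is moved stays moved. The work goes in short steps, Python scripts to look and compute and a tool call to move; the robot and the scene stay as the last step left them, time stands still between calls to the robot, and variables do not carry over. Pictures are saved under pics/ and viewed, at most 10 in all, crops included, and the job is handed in when it is done.

Besides the shell and the picture viewer there is one more tool, called after "Emit:" in YAML: its name, and indented under it one key for each argument. servo_tool: Moves the arm, as the interface text tells. Its arguments: {"type":"object","properties":{"series":{"type":"array","items":{"type":"number"}},"grip":{"type":"number"},"squeeze":{"type":"number"}},"required":["series"]}

```bash
mkdir -p pics; python3 - <<'E'
from station import telemetry, imaging
import cv2,numpy as np
s=telemetry.sense();print(s['clock'],s['tool_pos'],s['orientation'],s['width'])
a=[]
for n in("scene","top"):
    d=imaging.snapshot(n);np.savez(n+'.npz',**d);cv2.imwrite(f'pics/{n}.png',d['img'][:,:,::-1])
    print(n,np.round(-d['R'].T@d['t'],3),d['camera_matrix'][0,0],np.round(d['R'],2).tolist())
E
```

```text
0.0 [0.17546765 0.59937849 0.23055995] [ 1.41923603e-01  9.89877379e-01 -6.72866103e-04 -1.09283122e-04] 0.08538468363210136
scene [ 1.251 -0.127  0.678] 383.0041659730308 [[0.12, 0.99, -0.01], [0.65, -0.09, -0.76], [-0.76, 0.08, -0.65]]
top [ 0.458 -0.045  0.977] 388.47433453885884 [[0.01, -1.0, 0.02], [-0.99, -0.01, -0.12], [0.12, -0.02, -0.99]]
```

View pics/top.png

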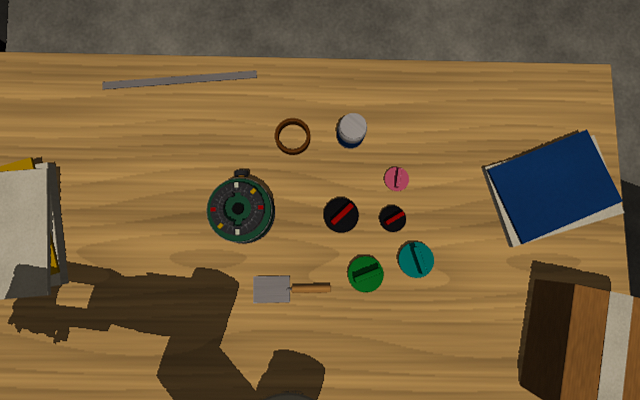

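View pics/scene.png

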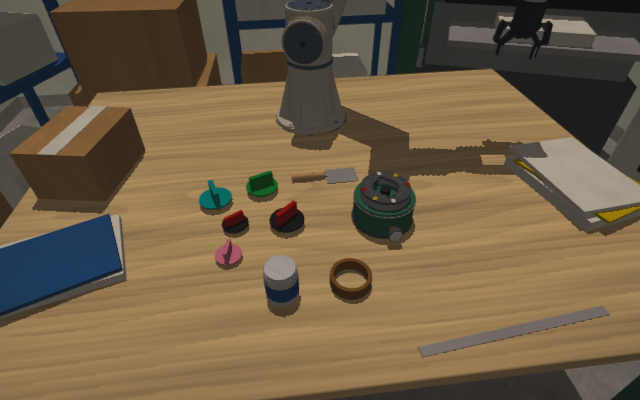

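The top view shows the larger black cap with a red bar at (341,214), and a smaller look-alike at (392,218). The pot is at (238,208), with white marks near (236,184)/(238,232), yellow at (252,190)/(221,226) and red on either side. Next I'll measure the cap and pot.

```bash
cat > h.py <<'E'
import numpy as np,cv2
def ray(d,uv,z):
    K,R,t=d['camera_matrix'],d['R'],d['t']
    c=-R.T@t; v=R.T@np.linalg.solve(K,np.array([uv[0],uv[1],1.0]))
    return c+v*(z-c[2])/v[2]
def masks(img):
    h=cv2.cvtColor(img,cv2.COLOR_RGB2HSV).astype(int);H,S,V=h[...,0],h[...,1],h[...,2]
    return dict(red=((H<6)|(H>174))&(S>150)&(V>70),yellow=(H>20)&(H<32)&(S>150)&(V>110),white=(S<40)&(V>150))
def blobs(m,roi,amin=4):
    x0,y0,x1,y1=roi;k=np.zeros(m.shape,np.uint8);k[y0:y1,x0:x1]=m[y0:y1,x0:x1]
    n,l,st,c=cv2.connectedComponentsWithStats(k,connectivity=8)
    return [(c[i],st[i,4],l==i) for i in range(1,n) if st[i,4]>=amin]
def axis(d,mask,z):
    p=np.array([ray(d,(u,v),z)[:2] for v,u in np.argwhere(mask)],np.float32)
    (c,s,a)=cv2.minAreaRect(p); w=np.linalg.eigh(np.cov(p.T))[1][:,1]
    return np.array(c),np.array(s),np.degrees(np.arctan2(w[1],w[0]))%180
E
python3 - <<'E'
from h import *
d=dict(np.load('top.npz'));m=masks(d['img'])
for n in m:
    for c,a,_ in blobs(m[n],(200,170,280,250)): print(n,np.round(c,1),a,np.round(ray(d,c,.1),3))
for c,a,l in blobs(m['red'],(315,190,410,240)): print('bar',np.round(c,1),a,axis(d,l,.056))
g=cv2.cvtColor(d['img'],cv2.COLOR_RGB2HSV)
dark=(g[...,2]<60)|m['red']
for c,a,l in blobs(dark,(318,192,364,238),100): print('disc',c,a,axis(d,l,.02))
E
```

```text
red [260.1 206.9] 24 [0.558 0.068 0.1  ]
red [212.6 208.9] 27 [0.552 0.175 0.1  ]
yellow [252.7 190.7] 21 [0.595 0.086 0.1  ]
yellow [219.9 225.1] 18 [0.516 0.157 0.1  ]
bar [341.9 213.4] 149 (array([ 0.54965019, -0.12029711]), array([0.01277476, 0.06476186]), np.float64(134.18296702901696))
bar [394.7 217.6] 86 (array([ 0.54177475, -0.24713802]), array([0.00975827, 0.04825816]), np.float64(121.96546996437122))
disc [340.63673891 214.499484  ] 969 (array([ 0.55121499, -0.12159733]), array([0.0870439 , 0.08437807]), np.float64(14.015444406353424))
```

Emit:
servo_tool:
  series: [-561,-585,40,0,0,29.5,-561,-585,40,0,0,29.5,-561,-585,40,0,0,29.5,-561,-585,40,0,0,29.5,-561,-585,40,0,0,29.5,-561,-585,40,0,0,29.5,-561,-585,40,0,0,29.5,-561,-585,40,0,0,29.5,-561,-585,40,0,0,29.5,-561,-585,40,0,0,29.5,-561,-585,40,0,0,29.5,-561,-585,40,0,0,29.5,-561,-585,40,0,0,29.5,-561,-585,40,0,0,29.5,-561,-585,40,0,0,29.5,-561,-585,40,0,0,29.5,-561,-585,40,0,0,29.5,-561,-585,40,0,0,29.5,-561,-585,40,0,0,29.5,-561,-585,40,0,0,29.5]
  grip: 1

```text
clock: 2.6
tool_pos: [0.5497, -0.1191, 0.1914]
orientation: [0.389, 0.921, 0.0, 0.0]
wrist_force: [0.1, 0.6, 0.3]
width: 0.0855
gripper_force: 0.0
```

```bash
cat >> h.py <<'E'
from scipy.spatial.transform import Rotation as Ro
def toolinfo(s):
    R=Ro.from_quat(s['orientation']).as_matrix()
    return R,np.degrees(np.arctan2(R[1,0],R[0,0]))%360
def delta(s,target,yaw):
    R,y=toolinfo(s)
    T=np.column_stack([[np.cos(np.radians(yaw)),np.sin(np.radians(yaw)),0],[np.sin(np.radians(yaw)),-np.cos(np.radians(yaw)),0],[0,0,-1]])
    return np.round(R.T@(np.array(target)-s['tool_pos'])*1000,1),np.round(np.degrees(Ro.from_matrix(R.T@T).as_rotvec()),1)
E
cat > look.py <<'E'
from station import telemetry, imaging
from h import *
import sys
s=telemetry.sense();print(s['clock'],np.round(s['tool_pos'],4),toolinfo(s)[1],s['width'],s['wrist_force'],s['joint_pos'])
d=imaging.snapshot('wrist');np.savez('wrist.npz',**d);cv2.imwrite('pics/%s.png'%sys.argv[1],d['img'][:,:,::-1])
E
python3 look.py w1; python3 - <<'E'
from h import *
d=dict(np.load('wrist.npz'));m=masks(d['img'])
for c,a,l in blobs(m['red'],(0,0,640,400),300): print('bar',np.round(c,1),a,axis(d,l,.056))
E
```

```text
2.6 [ 0.5497 -0.1191  0.1914] 134.1922609655182 0.08552278275106903 [0.09236616 0.62376567 0.32233144] [-2.16058080e-01  2.99017972e-01  1.80804249e+00 -3.57388948e-06
  1.03442944e+00 -9.87356714e-01]
bar [315.1 179.5] 759 (array([ 0.5460425 , -0.11862495]), array([0.01281395, 0.06767963]), np.float64(133.78938339979982))
```

View pics/w1.png

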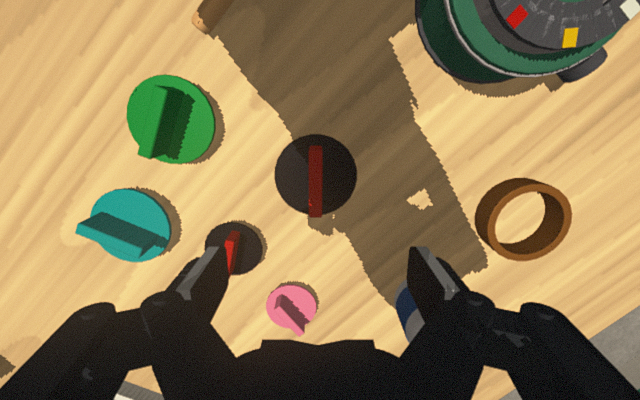

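The wrist view shows the target cap centred at (315,175), with its bar parallel to the fingers and the neighbouring objects clear of the fingers' path. I'll check its centre from the disc.

```bash
python3 - <<'E'
from h import *
from station import telemetry
d=dict(np.load('wrist.npz'));m=masks(d['img']);h=cv2.cvtColor(d['img'],cv2.COLOR_RGB2HSV)
dark=((h[...,2]<70))|m['red']
k=cv2.morphologyEx(dark.astype(np.uint8),cv2.MORPH_OPEN,np.ones((5,5)))>0
for c,a,l in blobs(k,(265,120,365,225),1000):
    cs,_=cv2.findContours(l.astype(np.uint8),0,1);hu=cv2.convexHull(cs[0])[:,0]
    p=np.array([ray(d,q,.02)[:2] for q in hu],np.float32);print(np.round(c,1),a,cv2.fitEllipse(p))
s=telemetry.sense()
print(delta(s,[.5493,-.1205,.024],134))
E
```

```text
[316.  172.5] 4392 ((0.5480038523674011, -0.1196574717760086), (0.08514381945133209, 0.08639988303184509), 53.68635177612305)
(array([ -0.7,  -1.2, 167.3]), array([0. , 0. , 0.2]))
```

Emit:
servo_tool:
  series: [-0.5,-1,60,0,0,0,-0.5,-1,120,0,0,0,-0.5,-1,150,0,0,0,-0.5,-1,166,0,0,0,-0.5,-1,166,0,0,0]

```text
clock: 3.28
tool_pos: [0.549, -0.1203, 0.0248]
orientation: [0.389, 0.921, -0.0, -0.001]
wrist_force: [-0.2, 0.1, 0.4]
width: 0.0853
gripper_force: 0.0
```

Emit:
servo_tool:
  series: [0,0,0,0,0,0,0,0,0,0,0,0,0,0,0,0,0,0,0,0,0,0,0,0,0,0,0,0,0,0,0,0,0,0,0,0,0,0,0,0,0,0]
  grip: 0
  squeeze: 60

```text
clock: 4.15
tool_pos: [0.5497, -0.1204, 0.0259]
orientation: [0.389, 0.921, 0.0, 0.0]
wrist_force: [-1.3, 0.7, 6.5]
width: 0.0118
gripper_force: 60.0
```

```bash
python3 - <<'E'
from h import *
from station import telemetry
s=telemetry.sense();print(delta(s,[.555,.1215,.21],183))
E
```

```text
(array([ 169.7,  172.5, -184.1]), array([  0. ,   0.1, -48.8]))
```

Emit:
servo_tool:
  series: [0,0,-20,0,0,0,0,0,-60,0,0,0,0,0,-120,0,0,0,0,0,-160,0,0,0,0,0,-160,0,0,0]

```text
clock: 4.78
tool_pos: [0.5512, -0.1207, 0.1886]
orientation: [0.389, 0.921, 0.001, 0.003]
wrist_force: [0.6, 0.1, -1.4]
width: 0.0118
gripper_force: 58.9
```

```bash
python3 look.py w2; python3 - <<'E'
from h import *
from station import telemetry
s=telemetry.sense();print(delta(s,[.555,.1215,.21],183))
E
```

```text
4.775 [ 0.5512 -0.1207  0.1886] 134.18134894451853 0.011815317465682266 [ 0.57511134  0.13412932 -1.43787088] [-2.18211947e-01  3.01942910e-01  1.81095830e+00 -1.42679842e-05
  1.02266466e+00 -9.89322877e-01]
(array([169.8, 172.3, -23.7]), array([  0. ,   0.2, -48.8]))
```

View pics/w2.png

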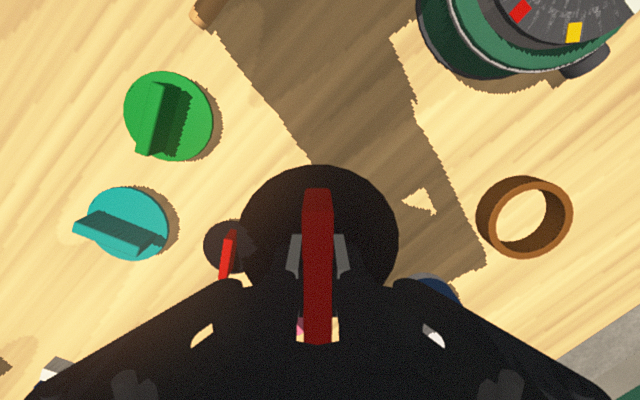

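The cap is held square in the fingers: the bar is upright at x≈317 and the disc spans x 238–398. Next, carry it above the pot.

Emit:
servo_tool:
  series: [85,86,-24,0,0,-49,170,172,-24,0,0,-49,170,172,-24,0,0,-49,170,172,-24,0,0,-49,170,172,-24,0,0,-49,170,172,-24,0,0,-49,170,172,-24,0,0,-49,170,172,-24,0,0,-49,170,172,-24,0,0,-49]

```text
clock: 5.95
tool_pos: [0.5542, 0.1209, 0.2092]
orientation: [-0.027, 1.0, -0.0, -0.0]
wrist_force: [0.4, -0.5, -1.0]
width: 0.0123
gripper_force: 59.2
```

```bash
python3 look.py w3
```

```text
5.95 [0.5542 0.1209 0.2092] 183.0842805097527 0.01230535417563578 [ 0.44683839 -0.45097708 -0.96088016] [ 2.12177025e-01  2.86597716e-01  1.78104690e+00  1.36168103e-05
  1.07409458e+00 -1.41245664e+00]
```

View pics/w3.png

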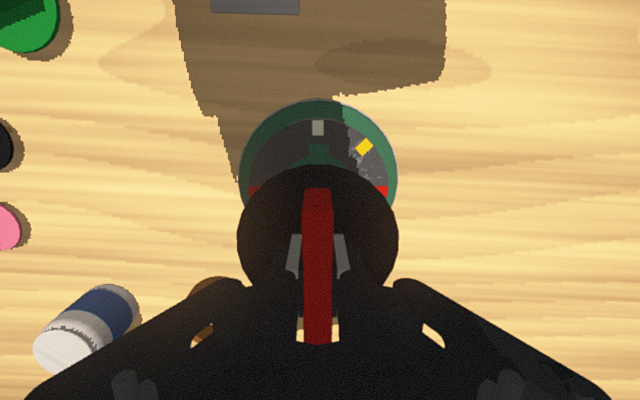

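The wrist view shows the pot's slot mark at (317,128), in line with the bar, and a yellow mark at (364,146). Now measure the mouth against the held cap.

```bash
cat > rel.py <<'E'
from h import *
from station import telemetry
from scipy.optimize import least_squares
s=telemetry.sense();R,yaw=toolinfo(s);T=s['tool_pos']
d=dict(np.load('wrist.npz'));m=masks(d['img']);h=cv2.cvtColor(d['img'],cv2.COLOR_RGB2HSV).astype(int)
grey=(h[...,1]<40)&(h[...,2]>110)
W=max(blobs(grey,(300,105,335,142)),key=lambda b:b[1]);Y=max(blobs(m['yellow'],(345,130,385,165)),key=lambda b:b[1])
w,y=ray(d,W[0],.1)[:2],ray(d,Y[0],.1)[:2]
print(W[:2],Y[:2],w,y,'dist (exp 41)',np.linalg.norm(w-y)*1e3)
# mouth: W = C+r e(a), Y = C+r e(a-45)
f=lambda p:np.r_[p[:2]+.0535*np.array([np.cos(p[2]),np.sin(p[2])])-w,p[:2]+.0535*np.array([np.cos(p[2]-np.pi/4),np.sin(p[2]-np.pi/4)])-y]
r=least_squares(f,[.555,.1215,0.05],x_scale=[.01,.01,.1]);print('mouth',r.x[:2],np.degrees(r.x[2]),'res mm',r.fun*1e3)
# cap disc outline and bar
red=m['red'];bar=blobs(red,(285,180,345,350),300)
for zc in (T[2]-.004,):
    pts=[]
    for v in range(205,270,3):   # side edges of the black disc
        row=h[v,:,2]
        l=[u for u in range(200,300) if (row[u:u+8]<45).all()];q=[u for u in range(340,440) if (row[u-8:u]<45).all()]
        if l and q: pts+= [(l[0],v),(q[-1],v)]
    P=np.array([ray(d,p,zc)[:2] for p in pts])
    g=lambda c:np.hypot(*(P-c[:2]).T)-c[2]
    k=least_squares(g,[T[0],T[1],.044],loss='soft_l1',f_scale=.001);print('disc',k.x,len(P),np.abs(k.fun).max())
    print('disc centre in tool mm',(R.T@(np.r_[k.x[:2],T[2]]-T))*1e3)
for c,a,l in bar:
    print('bar',c,a,axis(d,l,T[2]+.032),'yaw',yaw)
E
python3 rel.py; python3 - <<'E'
from h import *
d=dict(np.load('top.npz'));h=cv2.cvtColor(d['img'],cv2.COLOR_RGB2HSV).astype(int)
for c,a,_ in blobs((h[...,1]<60)&(h[...,2]>110),(200,170,280,250)): print(np.round(c,1),a,np.round(ray(d,c,.1),4))
E
```

```text
(array([317.46315789, 127.15789474]), np.int32(95)) (array([363.93567251, 146.38596491]), np.int32(171)) [0.4992831  0.11903465] [0.51265708 0.15790906] dist (exp 41) 41.110618101507825
mouth [0.55270905 0.12239227] -176.48473358798753 res mm [ 0.02661144  0.07729259 -0.02660913 -0.07729339]
disc [0.55229297 0.12431488 0.03359189] 44 0.008317231425339175
disc centre in tool mm [ 1.70760443e+00  3.41999369e+00 -5.15043777e-06]
bar [317.29199372 264.37766315] 4459 (array([0.54644924, 0.12137912]), array([0.07125559, 0.01235076]), np.float64(3.082186776629726)) yaw 183.1027614791688
[235.6 184.5] 22 [0.6089 0.1255 0.1   ]
[236.6 231.4] 23 [0.5022 0.1196 0.1   ]
```

```bash
python3 - <<'E'
from h import *
from station import telemetry
from scipy.optimize import least_squares
s=telemetry.sense();R,yaw=toolinfo(s);T=s['tool_pos']
d=dict(np.load('wrist.npz'))
img=cv2.imread('pics/w2.png');V=cv2.GaussianBlur(img,(3,3),0).max(2).astype(int)
pts=[]
for v in range(172,222,2):
    # walk out from the disc interior to the first clearly brighter pixel
    l=next(u for u in range(296,200,-1) if V[v,u]>50);r=next(u for u in range(338,440) if V[v,u]>50)
    pts+=[(l+.5,v),(r-.5,v)]
print(pts[::8],np.median(V[190:215,265:290]))
for dz in (.000,.003,.006):
    P=np.array([ray(d,p,T[2]-dz)[:2] for p in pts])
    k=least_squares(lambda c:np.hypot(*(P-c[:2]).T)-c[2],[T[0],T[1],.044],loss='soft_l1',f_scale=.001)
    print(dz,k.x,np.abs(k.fun).max(),'in tool',np.round((R.T@(np.r_[k.x[:2],T[2]]-T))*1e3,2))
h=cv2.cvtColor(img,cv2.COLOR_BGR2RGB);m=masks(h)
for v in (192,200,210,220,335,340): 
    q=np.where(m['red'][v,285:345])[0]+285;print(v,q.min(),q.max())
for v,dz in((188,.032),(344,.032)): print((R.T@(ray(d,(317,v),T[2]+dz)-T))*1e3)
print('cam in tool',R.T@(-d['R'].T@d['t']-T))
E
```

```text
[(296.5, 172), (296.5, 180), (296.5, 188), (292.5, 196), (279.5, 204), (276.5, 212), (267.5, 220)] 53.0
0.0 [0.541756   0.12916764 0.03026976] 0.004953108283536317 in tool [11.97  8.84  0.  ]
0.003 [0.54305378 0.12941081 0.03090807] 0.005061346128192097 in tool [10.66  9.01  0.  ]
0.006 [0.54435169 0.12965397 0.03154644] 0.005169632116280028 in tool [9.35 9.18 0.  ]
192 305 330
200 304 331
210 302 332
220 302 333
335 305 330
340 305 330
[ 43.31907179   0.69669909 -31.99842722]
[-27.92234182   0.64882742 -32.00103555]
cam in tool [ 0.073835    0.00076272 -0.14186785]
```

```bash
cat > t.py <<'E'
import sys
from h import *
from station import telemetry
s=telemetry.sense();a=[float(x) for x in sys.argv[1:]]
print(s['clock'],np.round(s['tool_pos'],4),toolinfo(s)[1],np.round(s['wrist_force'],1),np.round(s['ft_torque'],2),s['width'],delta(s,a[:3],a[3]))
E
python3 t.py .5546 .1217 .128 183.3
```

```text
6.0 [0.5542 0.121  0.2093] 183.1027614791688 [ 0.3  0.5 -0.9] [ 0.02  0.03 -0.02] 0.011925461563903297 (array([-0.5,  0.7, 81.3]), array([-0. , -0. , -0.2]))
```

Emit:
servo_tool:
  series: [-0.5,0.7,40,0,0,0,-0.5,0.7,70,0,0,0,-0.5,0.7,80,0,0,0,-0.5,0.7,81,0,0,0,-0.5,0.7,81,0,0,0]

```text
clock: 6.62
tool_pos: [0.5554, 0.1223, 0.1294]
orientation: [-0.028, 1.0, 0.0, 0.001]
wrist_force: [0.0, 0.1, -0.7]
width: 0.012
gripper_force: 59.2
```

Emit:
servo_tool:
  series: [0,0,2,0,0,0,0,0,4,0,0,0,0,0,6,0,0,0,0,0,6,0,0,0]

```text
clock: 7.12
tool_pos: [0.5545, 0.1222, 0.1221]
orientation: [-0.028, 1.0, -0.0, -0.0]
wrist_force: [-0.1, 0.5, -2.1]
width: 0.0122
gripper_force: 59.2
```

```bash
python3 t.py .5546 .1217 .112 183.3
```

```text
7.125 [0.5545 0.1222 0.1221] 183.1851952922292 [-0.1  0.5 -2.1] [ 0.05  0.04 -0.05] 0.01222187267588017 (array([-0.1, -0.5, 10.1]), array([-0. , -0. , -0.1]))
```

Emit:
servo_tool:
  series: [0,0,1.5,0,0,0,0,0,3,0,0,0,0,0,4.5,0,0,0,0,0,6,0,0,0,0,0,6,0,0,0]

```text
clock: 7.75
tool_pos: [0.5546, 0.1222, 0.1163]
orientation: [-0.028, 1.0, 0.0, 0.0]
wrist_force: [-1.6, 0.4, 3.3]
width: 0.0118
gripper_force: 59.8
```

Emit:
servo_tool:
  series: [0,0,1,0,0,0,0,0,2,0,0,0,0,0,3,0,0,0,0,0,3,0,0,0]

```text
clock: 8.25
tool_pos: [0.5547, 0.1222, 0.1133]
orientation: [-0.028, 1.0, 0.0, 0.0]
wrist_force: [-1.1, 1.0, 3.5]
width: 0.0121
gripper_force: 59.8
```

Emit:
servo_tool:
  series: [0,0,0.5,0,0,0,0,0,1,0,0,0,0,0,1.5,0,0,0,0,0,1.5,0,0,0]

```text
clock: 8.75
tool_pos: [0.5547, 0.1222, 0.1119]
orientation: [-0.028, 1.0, 0.0, 0.0]
wrist_force: [-1.3, 0.5, 4.7]
width: 0.0121
gripper_force: 60.3
```

Emit:
servo_tool:
  series: [0,0,0.5,0,0,0,0,0,1,0,0,0,0,0,1,0,0,0]

```text
clock: 9.12
tool_pos: [0.5547, 0.1222, 0.1119]
orientation: [-0.028, 1.0, 0.0, 0.0]
wrist_force: [-5.6, -0.7, 15.6]
width: 0.0125
gripper_force: 61.9
```

Seated: z stops at 0.1119 and the push jumps to 15.6 N. Now twist clockwise while keeping the push.

Emit:
servo_tool:
  series: [0,0,0,0,0,4,0,0,0,0,0,8,0,0,0,0,0,12,0,0,0,0,0,16,0,0,0,0,0,20,0,0,0,0,0,20]

```text
clock: 9.88
tool_pos: [0.5554, 0.1224, 0.1119]
orientation: [0.147, 0.989, 0.0, 0.001]
wrist_force: [-1.0, 0.7, 13.0]
width: 0.012
gripper_force: 61.3
```

```bash
python3 t.py .5546 .1222 .112 138.3
```

```text
9.875 [0.5554 0.1224 0.1119] 163.1221364430836 [-1.   0.7 13. ] [-0.1   0.41 -0.17] 0.01197033503192211 (array([ 0.7, -0.5, -0.1]), array([ 0.1,  0.1, 24.8]))
```

Turning freely while seated. Continue.

Emit:
servo_tool:
  series: [0,0,0,0,0,4,0,0,0,0,0,8,0,0,0,0,0,12,0,0,0,0,0,16,0,0,0,0,0,20,0,0,0,0,0,24,0,0,0,0,0,24.5,0,0,0,0,0,24.5]

```text
clock: 10.88
tool_pos: [0.5556, 0.1224, 0.1119]
orientation: [0.353, 0.936, 0.001, 0.001]
wrist_force: [-0.8, -0.6, 12.0]
width: 0.0121
gripper_force: 61.2
```

```bash
python3 t.py .5546 .1222 .112 138.3; python3 look.py w4; python3 - <<'E'
from station import imaging
from h import *
d=dict(np.load('wrist.npz'));m=masks(d['img'])
for c,a,l in blobs(m['red'],(285,180,345,350),300): print('bar',c,axis(d,l,.144))
for n in('red','yellow'):
    for c,a,l in blobs(m[n],(200,60,450,260),20): print(n,np.round(c,1),a,ray(d,c,.1))
t=imaging.snapshot('top');np.savez('top2.npz',**t);mt=masks(t['img'])
for n in('red','yellow'):
    for c,a,l in blobs(mt[n],(190,160,290,260),4): print('top',n,np.round(c,1),a,ray(t,c,.1))
E
```

```text
10.875 [0.5556 0.1224 0.1119] 138.68674796848924 [-0.8 -0.6 12. ] [-0.07  0.3   0.07] 0.012147652799945972 (array([ 0.6, -0.9, -0.1]), array([0.1, 0.1, 0.4]))
10.875 [0.5556 0.1224 0.1119] 138.68674796848924 0.012147652799945972 [-0.78634878 -0.6040954  11.95771312] [ 2.14316537e-01  4.08000418e-01  1.85613592e+00 -9.16837025e-05
  8.75260979e-01 -6.35370016e-01]
bar [317.18111455 264.24834144] (array([0.5495401 , 0.12786356]), array([0.01246171, 0.07126137]), np.float64(138.76342605880407))
red [386.7 172.7] 418 [0.5495592  0.17555702 0.1       ]
red [317.1 224.5] 2170 [0.54741472 0.1297103  0.1       ]
yellow [313.5 141.9] 448 [0.51284631 0.1576875  0.1       ]
```

View pics/w4.png

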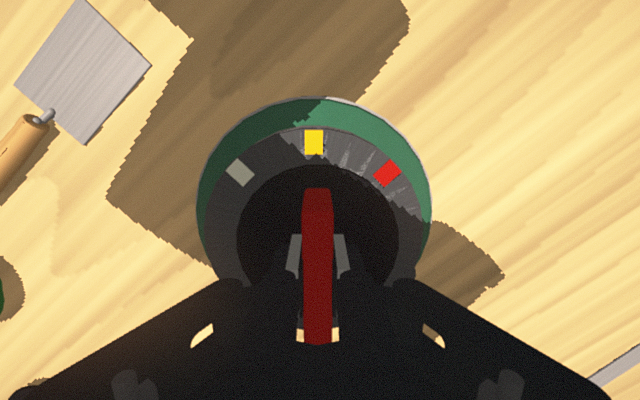

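The wrist view shows the bar at u≈317, the yellow mark at (313,142), white at (239,172) and red at (387,173). That puts the bar on the yellow mark to within about 2°. I'll fit the angle.

```bash
python3 - <<'E'
from h import *
from scipy.optimize import least_squares
d=dict(np.load('wrist.npz'));m=masks(d['img']);h=cv2.cvtColor(d['img'],cv2.COLOR_RGB2HSV).astype(int)
w=max(blobs((h[...,1]<40)&(h[...,2]>95),(222,155,258,190)),key=lambda b:b[1])
y=max(blobs(m['yellow'],(295,120,330,160)),key=lambda b:b[1]);r=max(blobs(m['red'],(365,155,410,190)),key=lambda b:b[1])
Q=np.array([ray(d,b[0],.1)[:2] for b in(w,y,r)]);off=np.radians([45,0,-45])
f=lambda p:(p[:2]+p[3]*np.c_[np.cos(p[2]+off),np.sin(p[2]+off)]-Q).ravel()
k=least_squares(f,[.555,.1215,np.radians(138),.0535],x_scale=[.01,.01,.1,.01]);print(w[0],w[1],y[1],r[1],k.x,'vent axis',np.degrees(k.x[2])%180,k.fun*1e3)
# mark long sides: orientation of yellow rectangle
p=np.array([ray(d,(u,v),.1)[:2] for v,u in np.argwhere(y[2])]);e=np.linalg.eigh(np.cov(p.T))[1][:,1];print('yellow mark axis',np.degrees(np.arctan2(e[1],e[0]))%180)
t=dict(np.load('top.npz'));mt=masks(t['img']);P={n:[ray(t,c,.1)[:2] for c,a,_ in blobs(mt[n],(200,170,280,250))] for n in('red','yellow')}
for n in P: v=P[n][0]-P[n][1];print(n,np.degrees(np.arctan2(v[1],v[0]))%180)
E
```

```text
[239.64026403 171.70957096] 303 448 418 [0.55261537 0.12213495 2.4126379  0.05345805] vent axis 138.23396919650446 [ 0.06333711 -0.00618081 -0.10375272  0.05533741  0.04041561 -0.0491566 ]
yellow mark axis 138.1509570802277
red 93.17673082352174
yellow 138.06088613928267
```

Emit:
servo_tool:
  series: [0,0,0,0,0,0.5,0,0,0,0,0,0.5,0,0,0,0,0,0.5,0,0,0,0,0,0.5]

```text
clock: 11.48
tool_pos: [0.5556, 0.1225, 0.1119]
orientation: [0.357, 0.934, 0.001, 0.001]
wrist_force: [-0.3, 0.6, 12.0]
width: 0.012
gripper_force: 61.2
```

```bash
python3 t.py .5546 .1222 .112 138.2; python3 -c "
from station import manip
print(manip.hand_in())"
```

```text
11.475 [0.5556 0.1225 0.1119] 138.19454336150466 [-0.3  0.6 12. ] [-0.02  0.3   0.07] 0.012029758125489159 (array([ 0.6, -0.9, -0.1]), array([ 0.1,  0.1, -0. ]))
the job is handed in; nothing more can be done
None
```

I handed the job in at 11.5 s: the cap is seated on the rim and turned clockwise to the yellow vent marks (tool at 138.2° against about 138.2° measured for the marks), still gripped and held down with about 12 N; the hand-in gave no verdict.

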